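# Load the tile checker, cover it and trip it

## Robot

A 7-joint arm with a two-finger parallel gripper is mounted at the origin on a cart in front of the work surface, level with it; the furniture and walls round the work are solid. World frame = base frame: x ahead of the robot, y to its left, z up, the work surface at z = 0. Lengths are in mm, angles in rad, forces in N, time in s.
With the tool pointing down it reaches from about 400 to 875 mm from the base axis. Payload 4.4 kg.
Tool frame: the origin (TCP) lies between the finger pads; the fingertips stand 25 mm ahead of it and the grasp point (between the pads) lies 6 mm ahead of it; z points along the fingers, y is the line along which they close (so a half turn about z gives the same grasp; the last joint's range is limited). The gripper opens to 85 mm and grips with 20 to 120 N. Pads are 22 mm wide; open, the fingers measure 114 mm over their backs; the gripper's body (76 mm by 85 mm) begins 54 mm behind the grasp point. The pads swing forward as they close: fully open they stand 13 mm farther back than shut.
Start: joints at [1.192, 0.628, 0.038, 1.517, -0.027, 0.996, -0.02], TCP at [200.049, -618.465, 222.213] pointing down, gripper open.
Joint ranges: [-3.06, 3.06], [-0.37, 2.12], [-1.25, 1.32], [0.18, 2.47], [-1.1, 4.24], [0.23, 1.98], [-2.94, 2.94]. Speed limits (rad/s): [2.57, 2.57, 3.14, 3.14, 3.14, 3.14, 3.14].

## Interface

Orientations are given as a rotation vector (axis times angle).
In Python, from bench import manip gives the robot as it stands. The module is installed in compiled form; this text tells all that it offers.
- The arm moves only by the shell command python3 -m jog 'ROWS'. ROWS is text: rows parted by semicolons, each of 7 numbers parted by spaces: the gripper's target within -1 to 1 (fully open at 1, half-way at 0, shut at -1), then the shift along the tool's x, y, z in mm, then the turn, a rotation vector about the tool's x, y, z in rad. A call has 1 to 20 rows; each row shifts and turns the commanded pose from where the row before left it, along the tool's axes as they then stand; what a row does not reach is not made up. A row lasts 1/10 s, in which the tool goes at most 50 mm and 8.59 degrees, less where a joint would pass 70% of its speed; a pose out of reach is approached as far as the arm can. A call with a gripper value outside its range is refused whole. The fingers move at their own pace and stop on an object; the grip force is fixed at half the most. Time passes only in rows, so rows that do not move let the fingers close. It gives the time, the measured TCP pose, the force, the opening and the grip force at its end, in the units of the state.
- manip.observe(): the state, without advancing time (a new reading comes with each control period).
- manip.capture(name): name is "scene" or "top" or "wrist"; returns the picture (420x560x3 uint8, red, green, blue); there is no depth.
- manip.get_calibration(name): a dict with "vertical_fov" (degrees; the focal length in pixels is half the picture's height over the tangent of half this angle, whatever the lens; pixels are square), "cx", "cy" (the principal point, pixels), "rvec" (rotation vector, rad) and "tvec" (3), from world to camera coordinates, as OpenCV has them. Camera axes: x right, y down, z forward; pixel columns grow to the right and rows downward; lengths in mm; the calibration is good to about 2 mm. A picture is of the moment at which its call begins: read the wrist's pose just before it. get_calibration takes no time and is no camera call; for the wrist camera it gives the pose at the moment of the call.
- manip.close_job(): hands the job in; it is judged then, once.
Trained networks look in the newest picture that a camera, given by its name, has taken for a name from the list of things; names that differ only in an ending like _2 or _b are one class to them, and where a whole thing is asked for, a point or a joint stands for the part that bears it (a point fixed in the world has none). Each returns a list of dicts, best first, with "conf" (0 to 1); they miss things now and then, are a little off and sometimes report something else, mostly with a low value. They report only what shows in the picture. A call takes as long as a camera call. They do not tell look-alikes from the thing itself.
- manip.boxes_of(camera, query): "uv" ([column, row] in pixels, amid what is visible of it).
- manip.masks_of(camera, query): "pixels" (420x560 bool, what is visible of it) and "uv" ([column, row] in pixels, amid what is visible of it).
The state is a dict: "t": time; "joint_pos": joint angles; "qvel": joint speeds; "joint_torque": joint torques, N m; "position": TCP position; "ee_rot": TCP orientation; "wrist_force": force on the tool from outside, world axes, zero at the start; "ft_torque": the same for the moment, N m; "width": finger opening in mm; "gripper_force": force on a finger pad.
Only numpy, scipy, OpenCV 4.12 (cv2) and the standard library are available. Lean on these libraries where they do the work, as an engineer would, in place of code of your own. Each camera call takes 0.05 s, during which the arm holds its last target. There are 200 camera calls.

## Task

The tile checker stands empty under its cover plate. Lift the cover off and set it aside, put every dark steel tile from the worktop into a bay of its own and press each one down until it sits level, fully home on the bay floor. When all are home, lay the cover back over them so that it sits level on the posts between its guides, then push the sprung trip plunger fully down once and let it come back up. Leave the tiles under the cover and the other things on the worktop undisturbed.

Things in the scene. Friction and masses are not known exactly. Their poses are not given: they have to be found in the camera images.
- checker: Tile checker, a fixed fixture lying level at some yaw: aluminium base plate 92 mm (its x) by 265 mm (its y), top 12 mm above the worktop. Origin on the worktop under the middle bay; z up. Three square bays in a row along its y, 62 mm apart, between low grey corner posts (tops 21 mm above the worktop). Trip plunger on it at x = 0, y = -131 mm, with a straight vertical stroke.
- cover_seat (a point): Where the middle of the cover plate (half-way up it) comes to lie: 23.5 mm above the worktop over the checker's origin, axes as the checker's; the cover rests on the posts, its length along y, between four dark corner guides (x = +-42, y = +-93 mm) and two end guides (y = +-108 mm), with 2 to 3 mm of play; guide tops 31 mm above the worktop.
- plunger (a joint): Stroke of the sprung trip plunger in m: 0 released (up), grows as it is pushed straight down, 0.014 fully down at its stop. Spring about 2.5 N at the start of the stroke and 11 N at its end; returns by itself.
- plunger_top (a point): Centre of the top of the black plunger knob (31 mm across), 65 mm above the worktop when released; moves down with it.
- bay1 (a point): Centre of the level floor of the bay at the +y end of the checker, 12 mm above the worktop; axes as the checker's. Posts only at its corners, 2.5 mm play round a tile; middle 39 mm of its +x and -x sides open for fingers. A stiff round brass lift pad, 26 mm wide, stands 2 to 6 mm proud, tilted up to 0.1 rad; bears a tile, yields to 5 to 8 N, stays where pushed. Tile home: top 20 mm above the worktop.
- bay2 (a point): Centre of the level floor of the bay at the middle of the checker, 12 mm above the worktop; axes as the checker's. Posts only at its corners, 2.5 mm play round a tile; middle 39 mm of its +x and -x sides open for fingers. A stiff round brass lift pad, 26 mm wide, stands 2 to 6 mm proud, tilted up to 0.1 rad; bears a tile, yields to 5 to 8 N, stays where pushed. Tile home: top 20 mm above the worktop.
- bay3 (a point): Centre of the level floor of the bay at the -y end of the checker, 12 mm above the worktop; axes as the checker's. Posts only at its corners, 2.5 mm play round a tile; middle 39 mm of its +x and -x sides open for fingers. A stiff round brass lift pad, 26 mm wide, stands 2 to 6 mm proud, tilted up to 0.1 rad; bears a tile, yields to 5 to 8 N, stays where pushed. Tile home: top 20 mm above the worktop.
- tile1 (a point): Loose dark steel test tile, 50 x 50 x 8 mm, 120 g; point at its centre (half-way up), z axis normal to its face, x and y along its edges. May be absent. The tiles are alike, and each may go in any bay.
- tile1_body: The same tile 1; origin under its centre, 4 mm below point tile1.
- tile2 (a point): Loose dark steel test tile, 50 x 50 x 8 mm, 120 g; point at its centre (half-way up), z axis normal to its face, x and y along its edges. May be absent. The tiles are alike, and each may go in any bay.
- tile2_body: The same tile 2; origin under its centre, 4 mm below point tile2.
- tile3 (a point): Loose dark steel test tile, 50 x 50 x 8 mm, 120 g; point at its centre (half-way up), z axis normal to its face, x and y along its edges. May be absent. The tiles are alike, and each may go in any bay.
- tile3_body: The same tile 3; origin under its centre, 4 mm below point tile3.
- cover (a point): Cover plate: grey painted metal, 74 mm (its x) by 206 mm (its y) by 5 mm, 200 to 330 g; at the start in place on the checker; point at the centre of the plate (half-way up its thickness, 23.5 mm above the worktop when in place), z normal to it. Either end may go either way. A bar handle stands on its top.
- cover_handle (a point): Centre of the cover's black bar handle: bar 84 mm along the cover's y, 14 mm wide in its x, 10 mm high, 24 mm above the plate's upper face; free space of 19 mm under it.
- cover_body: The same cover; origin under its centre, 2.5 mm below point cover.
- adapter_ring: Bystander: black camera adapter ring, 39 mm across, 14 mm high, lying flat; origin under its centre
- petri_dish: Bystander: clear petri dish, 60 mm across, 13 mm high; origin under its centre
- pen_2: Bystander: marker pen lying down, 135 mm long, 17 mm wide, 16 mm high; origin under its centre, length along its y axis
- objective_b: Bystander: spare objective standing upright, 24 mm across, 36 mm high; origin under its centre
- eyepiece: Bystander: black eyepiece standing upright, 33 mm across, 45 mm high; origin under its centre
- usb_stick: Bystander: USB stick lying flat, 54 x 18 x 8 mm, length along its y axis; origin under its centre
- vial_1: Bystander: sample vial standing upright, 22 mm across, 52 mm high; origin under its centre
Mind the look-alikes: they are no part of the job. Leave any brown or turquoise look-alike of the tile3_body alone.

How it is judged (in metres and radians):
On the way, in this order (a step that is already met when the one before it is completed fails the run):
1. every tile present sits level and fully home in a bay ((horizontal distance between tile1 and bay1 below 0.006 m or horizontal distance between tile1 and bay2 below 0.006 m or horizontal distance between tile1 and bay3 below 0.006 m) and z of tile1 in the frame of checker between 0.0135 and 0.0176 m and angle between each of tile1, tile2, tile3's own z axis and vertical below 0.04 rad and (horizontal distance between tile2 and bay1 below 0.006 m or horizontal distance between tile2 and bay2 below 0.006 m or horizontal distance between tile2 and bay3 below 0.006 m) and z of tile2 in the frame of checker between 0.0135 and 0.0176 m and (horizontal distance between tile3 and bay1 below 0.006 m or horizontal distance between tile3 and bay2 below 0.006 m or horizontal distance between tile3 and bay3 below 0.006 m) and z of tile3 in the frame of checker between 0.0135 and 0.0176 m), for 0.2 s.
2. the cover sits level on the posts between its guides, over the seated tiles (all of step 1 and x of cover in the frame of checker between -0.005 and 0.005 m and y of cover in the frame of checker between -0.005 and 0.005 m and z of cover in the frame of checker between 0.021 and 0.0255 m and angle between cover's own z axis and vertical below 0.025 rad and angle between the y axis of cover and the y axis of checker, either way round below 0.1 rad), for 0.2 s.
3. the trip plunger is fully down with the cover and tiles in place (all of step 2 and value of joint plunger above 0.0125 m), for 0.1 s.
At the end, for the whole second after the job is handed in: Each tile lies in a bay: centre within 6 mm of the bay centre, 13.5 to 17.6 mm up, tilt under 0.04 rad. Cover within 5 mm of the checker origin in x and y, plate centre 21 to 25.5 mm up, tilt under 0.025, turn under 0.1 rad. Plunger back up (under 2 mm). All at rest (all of step 2 and linear speed of each of tile1_body, tile2_body, tile3_body, cover_body below 0.01 m/s and value of joint plunger below 0.002 m); the robot touches nothing.
It fails at once if one of the listed bystanders is moved by more than 4 cm (distance of any of adapter_ring, petri_dish, pen_2, objective_b, eyepiece, usb_stick, vial_1 from where it was at the start of the episode above 0.04 m).
Of tile1_body, tile2_body, tile3_body only 2 to 3 are there at a start; the rules pass over those that are not, and their reading is None.
At some moment in a run one of tile1_body, tile2_body, tile3_body, cover_body may be knocked a few centimetres aside while the robot is not near it.
Once in a run the grip may slacken for a moment while it holds something.
It also fails if it takes over 210 s, if anything falls off the work surface, if the arm or the gripper's body presses on something with over 40 N, if the wrist force passes 120 N, or if a joint passes its speed limit or range.

## Working session

There is one attempt and no reset: what is moved stays moved. The work goes in short steps, Python scripts to look and compute and a shell command to move; the robot and the scene stay as the last step left them, time stands still between calls to the robot, and variables do not carry over. Pictures are saved under pics/ and viewed, at most 17 in all, crops included, and the job is handed in when it is done.

```bash
mkdir -p pics
cat > h.py <<'E'
import numpy as np,cv2
from bench import manip
from scipy.spatial.transform import Rotation as R
def cal(n):
    c=manip.get_calibration(n); f=210/np.tan(np.radians(c['vertical_fov'])/2)
    return f,c['cx'],c['cy'],R.from_rotvec(np.ravel(c['rvec'])).as_matrix(),np.ravel(c['tvec'])
def ray(n,uv,z,c=None):
    f,cx,cy,M,t=c or cal(n); o=-M.T@t
    d=M.T@np.array([(uv[0]-cx)/f,(uv[1]-cy)/f,1]); return o+d*(z-o[2])/d[2]
def proj(n,P,c=None):
    f,cx,cy,M,t=c or cal(n); p=M@np.array(P,float)+t; return np.array([cx+f*p[0]/p[2],cy+f*p[1]/p[2]])
def snap(n,fn):
    im=manip.capture(n); cv2.imwrite('pics/'+fn,im[...,::-1]); return im
def pose():
    s=manip.observe(); return np.array(s['position']),R.from_rotvec(s['ee_rot']).as_matrix(),s
E
python3 - <<'E'
from h import *
a=snap('top','t0.png');b=snap('scene','s0.png')
p,M,s=pose();print(s['t'],p,M.round(3).tolist(),s['width'])
for n in('top','scene'):
    f,cx,cy,Mm,t=cal(n);print(n,f,-Mm.T@t)
for q,z in [('tile1',8),('cover_handle',52),('cover',26),('plunger_top',65),('checker',12),('adapter_ring',10),('petri_dish',10),('pen_2',10),('objective_b',36),('eyepiece',45),('usb_stick',8),('vial_1',52)]:
    for d in manip.boxes_of('top',q): print(q,np.round(d['conf'],2),np.round(d['uv']),ray('top',d['uv'],z).round()[:2])
E
```

```text
0.1 [ 199.88922024 -617.90053327  221.39650995] [[0.951, 0.308, -0.001], [0.308, -0.951, 0.002], [0.0, -0.002, -1.0]] 85.24201278224082
top 503.0060069672143 [ 379.7378621    89.1562701  1099.91800837]
scene 399.79991351004867 [-49.00377392 529.63141576 500.32896071]
tile1 0.93 [218. 287.] [400. 211.]
tile1 0.91 [153. 218.] [550. 359.]
tile1 0.88 [179. 258.] [462. 298.]
tile1 0.72 [236. 220.] [546. 176.]
tile1 0.54 [155. 293.] [386. 347.]
cover_handle 0.7 [331. 231.] [516. -28.]
cover 0.63 [334. 230.] [523. -38.]
plunger_top 0.43 [380. 232.] [ 513. -127.]
checker 0.91 [380. 225.] [ 536. -139.]
adapter_ring 0.49 [154. 300.] [372. 349.]
adapter_ring 0.2 [390. 221.] [ 544. -161.]
petri_dish 0.73 [167. 165.] [669. 331.]
pen_2 0.97 [305. 302.] [369.  26.]
pen_2 0.56 [174. 262.] [454. 308.]
pen_2 0.18 [380. 227.] [ 531. -139.]
objective_b 0.63 [321. 172.] [648. -10.]
objective_b 0.23 [376. 229.] [ 523. -126.]
eyepiece 0.53 [273. 166.] [659.  95.]
eyepiece 0.19 [174. 261.] [452. 301.]
usb_stick 0.77 [400. 300.] [ 374. -177.]
vial_1 0.71 [239. 154.] [684. 168.]
```

View pics/t0.png

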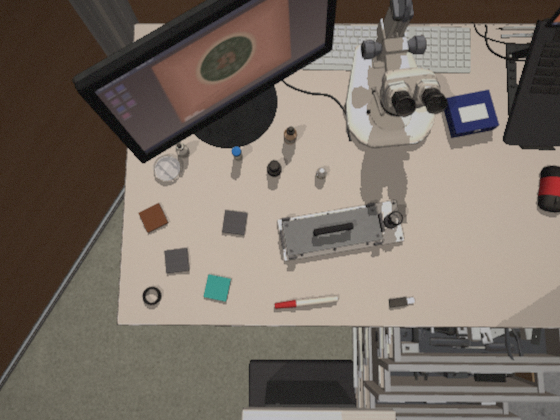

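View pics/s0.png

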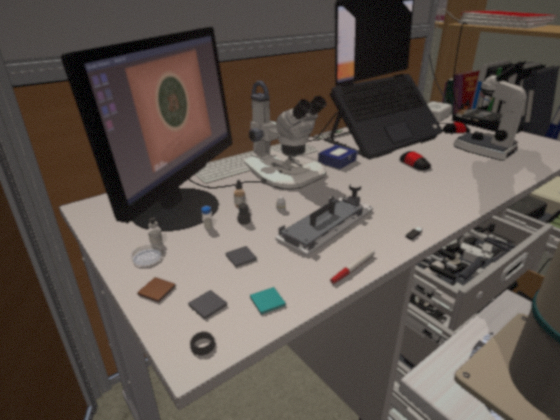

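The dark tiles are at (235,222) and (177,261). The look-alikes are brown at (153,217) and turquoise at (217,288), which I leave alone; the black ring at (152,296) is a bystander. The checker is at (333,230), with its plunger at (393,219). Next I measure and check a close crop.

Run:
```python
from h import *
a=manip.capture('top')
crop=cv2.resize(a[140:310,130:420],None,fx=2.7,fy=2.7,interpolation=cv2.INTER_CUBIC);cv2.imwrite('pics/c0.png',crop[...,::-1])
def rect(px,z):
    ys,xs=np.nonzero(px); c=cal('top')
    P=np.array([ray('top',(x,y),z,c)[:2] for x,y in zip(xs,ys)],np.float32)
    return P.mean(0),cv2.minAreaRect(P)
for q,z in [('tile1',8),('cover_handle',55),('cover',26),('checker',12),('plunger_top',65)]:
    for d in manip.masks_of('top',q):
        m,r=rect(d['pixels'],z); print(q,round(d['conf'],2),np.round(d['uv']),m.round(1),np.round(r[0],1),np.round(r[1],1),round(r[2],1), a[d['pixels']].mean(0).round())
```

```text
tile1 0.94 [151. 215.] [551.9 359.1] [551.6 358.8] [48.5 50.5] 27.6 [109.  70.  48.]
tile1 0.93 [233. 221.] [542.1 178.6] [542.1 178.8] [50.3 50.4] 83.3 [89. 84. 82.]
tile1 0.76 [171. 259.] [459.2 303.1] [459.2 303. ] [48.  49.3] 8.4 [87. 82. 81.]
tile1 0.72 [218. 287.] [399.6 214.3] [400.2 214.5] [51.8 50.1] 80.9 [ 69. 148. 136.]
cover_handle 0.96 [330. 232.] [518.1 -28.8] [518.5 -28.9] [ 72.2 200. ] 9.8 [109. 107. 103.]
cover_handle 0.63 [391. 221.] [ 540.  -152.9] [ 539.6 -152.5] [23.1 11.9] 31.9 [49. 47. 44.]
cover_handle 0.46 [303. 303.] [371.3  26.3] [371.6  26.2] [ 16.8 127.9] 6.5 [173. 137. 127.]
cover 0.63 [335. 230.] [522.  -32.1] [522.2 -32.4] [ 76.5 206.5] 10.6 [110. 107. 103.]
checker 0.77 [378. 225.] [527.8 -85.8] [527.  -54.2] [ 97.2 271.2] 9.7 [136. 130. 125.]
plunger_top 0.44 [390. 221.] [ 539. -150.] [ 538.5 -149.7] [20.4  9.2] 30.2 [47. 45. 42.]
```

View pics/c0.png

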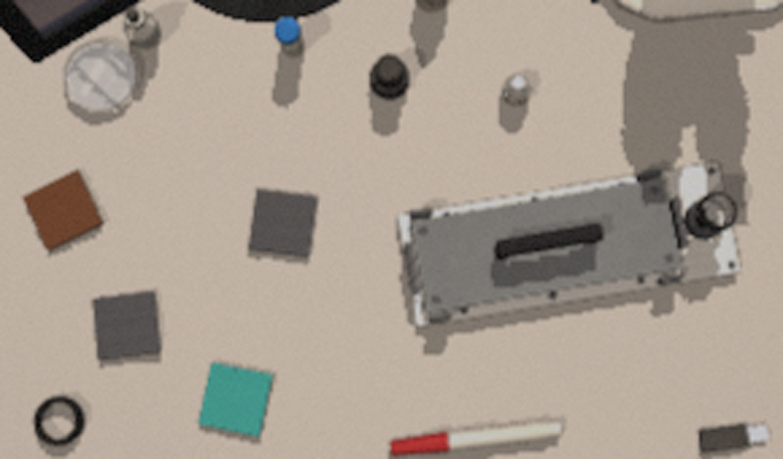

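Two dark tiles are confirmed, in the crop at (283,223) and (127,326). The plunger is at the -y (right) end. I'm moving over the cover.

```bash
cat >> h.py <<'E'
def go(x,y,z,yaw_deg=None):
    p,M,s=pose(); d=M.T@(np.array([x,y,z])-p)
    print('t',round(s['t'],1),'p',p.round(1),'tooldelta',d.round(1),'yaw',round(np.degrees(np.arctan2(M[1,0],M[0,0])),2),end=' ')
    if yaw_deg is not None:
        T=R.from_euler('z',yaw_deg,degrees=True).as_matrix()@np.diag([1,-1,-1])
        print('turn',R.from_matrix(M.T@T).as_rotvec().round(4),end=' ')
    print('F',np.round(s['wrist_force'],1),'w',round(s['width'],1),'gf',np.round(s['gripper_force'],1))
E
python3 -m jog '1 24.3 -22.9 0 0 0 0;1 24.3 -22.9 0 0 0 0;1 24.3 -22.9 0 0 0 0;1 24.3 -22.9 0 0 0 0;1 24.3 -22.9 0 0 0 0;1 24.3 -22.9 0 0 0 0;1 24.3 -22.9 0 0 0 0;1 24.3 -22.9 0 0 0 0;1 24.3 -22.9 0 0 0 0;1 24.3 -22.9 0 0 0 0;1 24.3 -22.9 0 0 0 0;1 24.3 -22.9 0 0 0 0;1 24.3 -22.9 0 0 0 0;1 24.3 -22.9 0 0 0 0;1 24.3 -22.9 0 0 0 0;1 24.3 -22.9 0 0 0 0;1 24.3 -22.9 0 0 0 0;1 24.3 -22.9 0 0 0 0;1 24.3 -22.9 0 0 0 0;1 24.3 -22.9 0 0 0 0'
python3 -m jog '1 0 0 0 0 0 -.143;1 0 0 0 0 0 -.143;1 0 0 0 0 0 -.143;1 0 0 0 0 0 -.143;1 0 0 0 0 0 -.143;1 0 0 0 0 0 -.143;1 0 0 0 0 0 -.143;1 0 0 0 0 0 -.143;1 0 0 0 0 0 -.143;1 0 0 0 0 0 -.143;1 0 0 0 0 0 0;1 0 0 0 0 0 0'
python3 - <<'E'
from h import *
snap('wrist','w0.png'); go(522,-32,220,99.8); print(pose()[2]['joint_pos'])
f,cx,cy,M,t=cal('wrist'); print(f,cx,cy,-M.T@t,M.round(2).tolist())
E
```

```text
t: 3.0
position: [522.2, -31.9, 222.4]
ee_rot: [3.103, 0.489, 0.001]
wrist_force: [0.1, -1.0, 0.0]
width: 85.0
gripper_force: 0.0
t: 4.2
position: [521.6, -33.4, 222.3]
ee_rot: [2.027, 2.4, 0.0]
wrist_force: [0.1, 0.3, 0.7]
width: 85.6
gripper_force: 0.0
t 4.2 p [521.6 -33.3 222.3] tooldelta [1.2 0.7 2.3] yaw 99.67 turn [ 0.0001  0.0001 -0.0023] F [-0.  -0.1 -0.6] w 85.4 gf 0.0
[ 0.29675067  0.47141849 -0.41421577  1.86263957  0.24432555  0.85719522
 -0.06959542]
344.60858120172327 278.90571104362664 206.55129245068315 [509.45121923  36.76757713 375.35734934] [[0.99, 0.17, -0.0], [0.16, -0.95, 0.28], [0.05, -0.28, -0.96]]
```

View pics/w0.png

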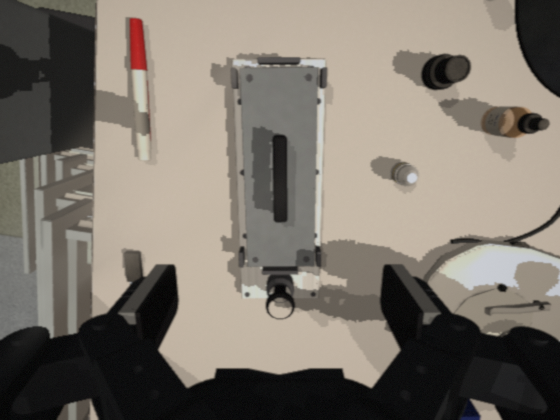

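The wrist view shows the handle bar from (280,136) to (280,221), the plunger knob at (280,305), and base plate corners at about (237,58), (326,58), (242,297) and (319,297).

Run:
```python
from h import *
a=cv2.imread('pics/w0.png')
g=cv2.cvtColor(a,cv2.COLOR_BGR2GRAY)
m=np.zeros_like(g); m[125:232,262:298]=(g[125:232,262:298]<45)
n,l,st,ce=cv2.connectedComponentsWithStats(m); i=1+st[1:,4].argmax(); ys,xs=np.nonzero(l==i); c=cal('wrist')
P=np.array([ray('wrist',(x,y),55,c)[:2] for x,y in zip(xs,ys)],np.float32); print('handle',st[i],P.mean(0),cv2.minAreaRect(P))
for q in('cover','checker'):
    for d in manip.masks_of('wrist',q)[:1]:
        ys,xs=np.nonzero(d['pixels']); z=26 if q=='cover' else 12
        P=np.array([ray('wrist',(x,y),z,c)[:2] for x,y in zip(xs,ys)],np.float32); print(q,d['conf'],P.mean(0),cv2.minAreaRect(P))
for uv in [(278,62),(279,268)]: print('endguide',ray('wrist',uv,31)[:2])
for uv in [(280,305)]: print('knob',ray('wrist',uv,65)[:2])
```

```text
handle [ 273  135   14   87 1092] [521.0058   -28.038692] ((521.2536010742188, -29.69305419921875), (12.205297470092773, 82.91242218017578), 10.011186599731445)
cover 0.81 [519.61115  -22.602438] ((521.1298217773438, -31.05768585205078), (74.03974914550781, 205.54966735839844), 10.262248039245605)
checker 0.7 [525.6597  -67.28675] ((524.3491821289062, -58.90141296386719), (96.82974243164062, 285.5760192871094), 9.89150619506836)
endguide [501.84320609  74.6164412 ]
endguide [ 538.37910502 -132.29586972]
knob [ 543.59521987 -156.52402448]
```

```bash
python3 -m jog '1 3.3 0 0 0 0 -.004;1 0 0 30 0 0 0;1 0 0 30 0 0 0;1 0 0 30 0 0 0;1 0 0 30 0 0 0;1 0 0 25 0 0 0;1 0 0 20 0 0 0;1 0 0 0 0 0 0;-1 0 0 0 0 0 0;-1 0 0 0 0 0 0;-1 0 0 0 0 0 0;-1 0 0 0 0 0 0;-1 0 0 0 0 0 0;-1 0 0 0 0 0 0;-1 0 0 0 0 0 0;-1 0 0 0 0 0 0;-1 0 0 0 0 0 0;-1 0 0 0 0 0 0'
```

```text
t: 6.15
position: [521.0, -29.9, 57.2]
ee_rot: [2.018, 2.408, 0.0]
wrist_force: [-0.6, -0.3, -0.4]
width: 0.0
gripper_force: 0.0
```

Run:
```python
from h import *
a=snap('wrist','w1.png');b=snap('scene','s1.png')
cv2.imwrite('pics/w1s.png',np.hstack([cv2.resize(a,(400,300)),cv2.resize(b[150:300,200:400],(400,300))])[...,::-1])
```

```text
(no output)
```

View pics/w1s.png

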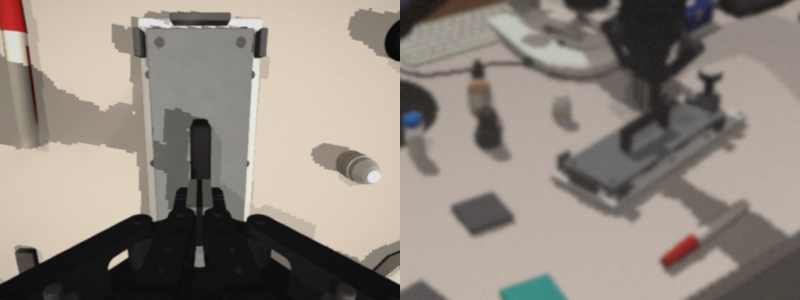

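Run:
```python
from h import *
go(521,-30,57,100)
a=cv2.imread('pics/w1.png')[150:400,180:390]; cv2.imwrite('pics/w1c.png',cv2.resize(a,None,fx=2.4,fy=2.4))
c=cal('wrist')
y=np.array([-.174,.985])
for s in(-42,0,42): print(s,[proj('wrist',[521.2+y[0]*s,-30+y[1]*s,z],c).round() for z in(55,45)])
print(proj('wrist',[521,-30,51]),proj('wrist',[521,-30,32]))
```

```text
t 6.2 p [521.  -29.8  57.2] tooldelta [-0.1 -0.   0.2] yaw 100.09 turn [ 0.     -0.      0.0015] F [-0.3 -0.5  1.3] w -0.2 gf 0.0
-42 [array([280., 330.]), array([280., 319.])]
0 [array([280., 257.]), array([280., 249.])]
42 [array([280., 172.]), array([280., 168.])]
[279.42870548 253.25535265] [279.4006733  239.14361475]
```

View pics/w1c.png

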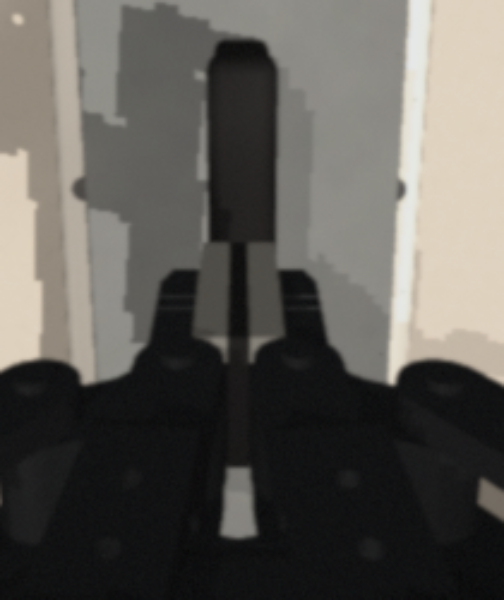

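The shut pads (tips near crop (240,243)) sit above the bar and occlude it, so the tips seem to be higher than the TCP reading implies. I'll touch down gently on the bar to find the tip height.

```bash
python3 -m jog '-1 0 0 3 0 0 0;-1 0 0 3 0 0 0;-1 0 0 0 0 0 0'; python3 -m jog '-1 0 0 3 0 0 0;-1 0 0 0 0 0 0';python3 -m jog '-1 0 0 3 0 0 0;-1 0 0 0 0 0 0'
```

```text
t: 6.55
position: [520.6, -29.9, 50.7]
ee_rot: [-2.017, -2.408, 0.001]
wrist_force: [-0.7, 0.2, -0.8]
width: -0.1
gripper_force: 0.0
t: 6.75
position: [520.8, -29.9, 47.9]
ee_rot: [-2.017, -2.408, 0.001]
wrist_force: [-0.3, 0.2, 0.1]
width: 0.3
gripper_force: 0.0
t: 6.95
position: [521.2, -29.8, 46.0]
ee_rot: [2.017, 2.408, 0.0]
wrist_force: [-1.7, 0.4, 7.9]
width: -0.4
gripper_force: 4.3
```

Run:
```python
from h import *
p,M,s=pose(); c0=cal('wrist'); f,cx,cy,Mc,t=c0
# camera pose in tool frame
o=-Mc.T@t; co=M.T@(o-p); print('cam in tool',co.round(1), (M.T@Mc.T).round(3).tolist())
# w1 tip near edge (280,251) when TCP at (521,-29.8,57.2): tool-frame ray
d=M.T@Mc.T@np.array([(280-cx)/f,(251-cy)/f,1])
for h in(-20,-15,-9,0,12,25): print(h,(co+d*(h-co[2])/d[2]).round(1))
```

```text
cam in tool [  71.1   -0.2 -153.1] [[0.0, -0.959, -0.282], [1.0, 0.0, -0.001], [0.001, -0.282, 0.959]]
-20 [ 12.6   0.2 -20. ]
-15 [ 10.4   0.2 -15. ]
-9 [ 7.7  0.2 -9. ]
0 [3.8 0.3 0. ]
12 [-1.5  0.3 12. ]
25 [-7.2  0.3 25. ]
```

```bash
python3 -m jog '-1 0 0 -15 0 0 0;1 0 0 -15 0 0 0;1 0 0 0 0 0 0;1 0 0 0 0 0 0;1 0 0 0 0 0 0;1 0 0 0 0 0 0;1 0 0 0 0 0 0;1 0 0 0 0 0 0;1 0 0 0 0 0 0;1 0 0 18 0 0 0;1 0 0 18 0 0 0;1 0 0 9 0 0 0;1 0 0 9 0 0 0;1 0 0 0 0 0 0'; python3 -m jog '-1 0 0 0 0 0 0;-1 0 0 0 0 0 0;-1 0 0 0 0 0 0;-1 0 0 0 0 0 0;-1 0 0 0 0 0 0;-1 0 0 0 0 0 0;-1 0 0 0 0 0 0;-1 0 0 0 0 0 0;-1 0 0 0 0 0 0'
```

```text
t: 8.35
position: [520.4, -29.8, 20.4]
ee_rot: [-2.017, -2.407, 0.002]
wrist_force: [-0.6, -1.0, -0.5]
width: 85.3
gripper_force: 0.0
t: 9.25
position: [521.3, -29.9, 21.7]
ee_rot: [2.017, 2.408, 0.0]
wrist_force: [-0.5, -0.6, 6.1]
width: 12.8
gripper_force: 58.9
```

```bash
python3 -m jog '-1 0 0 -5 0 0 0;-1 0 0 -10 0 0 0;-1 0 0 -20 0 0 0;-1 0 0 -20 0 0 0;-1 0 0 -25 0 0 0;-1 0 0 -20 0 0 0;-1 0 0 0 0 0 0'; python3 -m jog '-1 -12 -3 0 0 0 0;-1 -24.3 -6.1 0 0 0 0;-1 -24.3 -6.1 0 0 0 0;-1 -24.3 -6.1 0 0 0 0;-1 -24.3 -6.1 0 0 0 0;-1 -24.3 -6.1 0 0 0 0;-1 -24.3 -6.1 0 0 0 0;-1 -24.3 -6.1 0 0 0 0;-1 -24.3 -6.1 0 0 0 0;-1 -24.3 -6.1 0 0 0 0;-1 -24.3 -6.1 0 0 0 0;-1 -24.3 -6.1 0 0 0 0;-1 -12 -3 0 0 0 0;-1 0 0 0 0 0 0'; python3 -m jog '-1 0 0 20 0 0 0;-1 0 0 20 0 0 0;-1 0 0 20 0 0 0;-1 0 0 20 0 0 0;-1 0 0 15 0 0 0;-1 0 0 10 0 0 0;-1 0 0 5 0 0 0;-1 0 0 0 0 0 0'
```

```text
t: 9.95
position: [522.8, -29.8, 124.0]
ee_rot: [2.015, 2.405, 0.005]
wrist_force: [0.3, -0.3, -2.8]
width: 12.9
gripper_force: 58.7
t: 11.35
position: [498.1, -332.0, 119.8]
ee_rot: [-2.021, -2.403, 0.003]
wrist_force: [-0.4, 1.3, -2.3]
width: 12.7
gripper_force: 58.7
t: 12.15
position: [500.0, -329.0, 10.8]
ee_rot: [-2.017, -2.408, -0.0]
wrist_force: [-0.2, -0.9, -1.0]
width: 12.8
gripper_force: 58.7
```

```bash
python3 -m jog '-1 0 0 4 0 0 0;-1 0 0 3 0 0 0;-1 0 0 0 0 0 0'; python3 -m jog '-1 0 0 2 0 0 0;-1 0 0 0 0 0 0';python3 -m jog '-1 0 0 1.5 0 0 0;-1 0 0 0 0 0 0'
```

```text
t: 12.45
position: [499.9, -329.6, 4.2]
ee_rot: [2.018, 2.408, -0.0]
wrist_force: [-0.2, 0.5, -1.8]
width: 12.8
gripper_force: 58.7
t: 12.65
position: [500.0, -329.5, 2.2]
ee_rot: [2.018, 2.408, 0.0]
wrist_force: [-0.1, 0.6, -2.1]
width: 13.0
gripper_force: 58.7
t: 12.85
position: [500.1, -329.6, 0.8]
ee_rot: [2.018, 2.408, 0.0]
wrist_force: [0.5, 1.3, -2.1]
width: 13.0
gripper_force: 58.7
```

```bash
python3 -m jog '-1 0 0 1.5 0 0 0;-1 0 0 0 0 0 0'; python3 -m jog '-1 0 0 1.5 0 0 0;-1 0 0 0 0 0 0'
```

```text
t: 13.05
position: [500.1, -329.6, 0.7]
ee_rot: [2.017, 2.408, -0.001]
wrist_force: [-2.1, 1.0, 10.3]
width: 12.8
gripper_force: 60.2
t: 13.25
position: [500.2, -329.6, 0.7]
ee_rot: [2.017, 2.407, -0.002]
wrist_force: [-5.5, 3.1, 20.7]
width: 12.6
gripper_force: 61.7
```

```bash
python3 -m jog '-1 0 0 -2.5 0 0 0;1 0 0 0 0 0 0;1 0 0 0 0 0 0;1 0 0 0 0 0 0;1 0 0 0 0 0 0;1 0 0 0 0 0 0;1 0 0 0 0 0 0;1 0 0 -10 0 0 0;1 0 0 -25 0 0 0;1 0 0 -35 0 0 0;1 0 0 -35 0 0 0;1 0 0 -35 0 0 0;1 0 0 -10 0 0 0;1 0 0 0 0 0 0'; python3 -m jog '1 13 3 0 0 0 0;1 30 7.9 0 0 0 0;1 30 7.9 0 0 0 0;1 30 7.9 0 0 0 0;1 30 7.9 0 0 0 0;1 30 7.9 0 0 0 0;1 30 7.9 0 0 0 0;1 30 7.9 0 0 0 0;1 30 7.9 0 0 0 0;1 30 7.9 0 0 0 0;1 30 7.9 0 0 0 0;1 30 7.9 0 0 0 0;1 30 7.9 0 0 0 0;1 30 7.9 0 0 0 0;1 30 7.9 0 0 0 0;1 30 7.9 0 0 0 0;1 30 7.9 0 0 0 0;1 0 0 0 0 0 .097;1 0 0 0 0 0 .097;1 0 0 0 0 0 .097'; python3 -m jog '1 0 0 0 0 0 0;1 0 0 0 0 0 0'
cat >> h.py <<'E'
def rectm(cam,px,z):
    c=cal(cam); ct,_=cv2.findContours(px.astype(np.uint8),cv2.RETR_EXTERNAL,cv2.CHAIN_APPROX_NONE)
    k=max(ct,key=cv2.contourArea).reshape(-1,2)
    return cv2.minAreaRect(np.array([ray(cam,u,z,c)[:2] for u in k],np.float32))
E
python3 - <<'E'
from h import *
a=snap('wrist','w2.png')
for d in manip.masks_of('wrist','tile1'):
    print(round(d['conf'],2),np.round(d['uv']),rectm('wrist',d['pixels'],8),a[d['pixels']].mean(0).round())
go(542,178.6,150,83.3)
E
```

```text
t: 14.65
position: [501.1, -330.1, 152.5]
ee_rot: [2.015, 2.405, 0.001]
wrist_force: [0.1, -0.4, -0.1]
width: 85.3
gripper_force: 0.0
t: 16.65
position: [538.7, 179.3, 148.1]
ee_rot: [-2.346, -2.086, 0.006]
wrist_force: [0.2, 0.7, -1.3]
width: 85.3
gripper_force: 0.0
t: 16.85
position: [539.7, 178.9, 149.0]
ee_rot: [-2.341, -2.093, 0.004]
wrist_force: [-0.4, -0.2, 0.4]
width: 85.5
gripper_force: 0.0
0.64 [115. 164.] ((400.29718017578125, 216.08963012695312), (52.02650833129883, 52.65916061401367), 78.79399871826172) [ 71. 126. 115.]
0.61 [156.  44.] ((458.0277404785156, 305.0857849121094), (53.45393371582031, 52.0680046081543), 8.149636268615723) [77. 73. 71.]
0.59 [279. 188.] ((541.6152954101562, 181.09616088867188), (50.27977752685547, 49.83056640625), 83.54991149902344) [80. 76. 73.]
t 16.9 p [540.4 178.7 149.5] tooldelta [ 0.1  1.6 -0.5] yaw 83.52 turn [-0.0014  0.0004  0.0038] F [ 0.6 -0.3 -0.4] w 85.6 gf 0.0
```

View pics/w2.png

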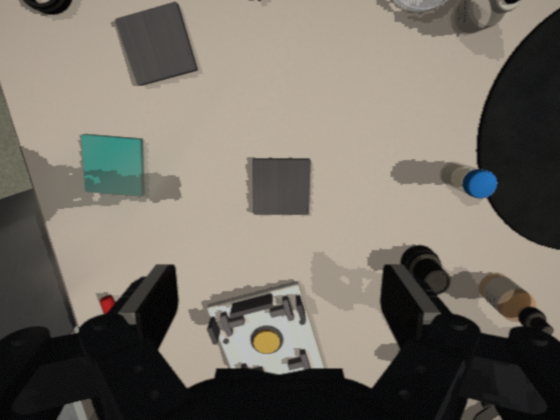

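Tile A is at (279,188), turquoise at (113,165), and bay 1's brass pad at (267,342). I'll pre-close to about 61 mm and then feel for the table.

```bash
python3 -m jog '.45 1.9 1 0 0 0 0;.45 0 0 30 0 0 0;.45 0 0 30 0 0 0;.45 0 0 30 0 0 0;.45 0 0 25 0 0 0;.45 0 0 20 0 0 0;.45 0 0 10 0 0 0;.45 0 0 0 0 0 0'; python3 -m jog '.45 0 0 4 0 0 0;.45 0 0 4 0 0 0;.45 0 0 0 0 0 0';python3 -m jog '.45 0 0 2 0 0 0;.45 0 0 2 0 0 0;.45 0 0 0 0 0 0';python3 -m jog '.45 0 0 2 0 0 0;.45 0 0 0 0 0 0'
```

```text
t: 17.75
position: [541.5, 180.1, 4.0]
ee_rot: [-2.344, -2.09, 0.003]
wrist_force: [-0.7, -0.1, -0.7]
width: 61.8
gripper_force: 0.0
t: 18.05
position: [542.6, 180.4, -2.5]
ee_rot: [2.345, 2.09, 0.001]
wrist_force: [-0.3, 1.3, 0.9]
width: 62.2
gripper_force: 0.0
t: 18.35
position: [542.3, 180.3, -6.8]
ee_rot: [2.345, 2.09, -0.0]
wrist_force: [-0.1, -0.2, -0.4]
width: 62.1
gripper_force: 0.0
t: 18.55
position: [542.2, 180.3, -9.0]
ee_rot: [-2.345, -2.09, 0.0]
wrist_force: [0.1, -0.1, -0.1]
width: 61.9
gripper_force: 0.0
```

```bash
python3 -m jog '.45 0 0 2 0 0 0;.45 0 0 0 0 0 0';python3 -m jog '.45 0 0 2 0 0 0;.45 0 0 0 0 0 0';python3 -m jog '.45 0 0 1.5 0 0 0;.45 0 0 0 0 0 0'
```

```text
t: 18.75
position: [542.2, 180.3, -11.0]
ee_rot: [-2.345, -2.09, 0.0]
wrist_force: [0.2, -0.3, -0.6]
width: 61.8
gripper_force: 0.0
t: 18.95
position: [542.2, 180.2, -13.0]
ee_rot: [-2.345, -2.09, 0.001]
wrist_force: [0.9, 1.3, 0.9]
width: 61.8
gripper_force: 0.0
t: 19.15
position: [542.3, 180.3, -14.4]
ee_rot: [-2.345, -2.09, 0.0]
wrist_force: [-1.0, 0.3, -0.7]
width: 61.8
gripper_force: 0.0
```

```bash
python3 -m jog '.45 0 0 1.5 0 0 0;.45 0 0 0 0 0 0';python3 -m jog '.45 0 0 1.5 0 0 0;.45 0 0 0 0 0 0';python3 -m jog '.45 0 0 1.5 0 0 0;.45 0 0 0 0 0 0'
```

```text
t: 19.35
position: [542.4, 180.3, -14.6]
ee_rot: [2.345, 2.09, 0.0]
wrist_force: [-2.1, -0.7, 9.8]
width: 62.0
gripper_force: 5.4
t: 19.55
position: [542.4, 180.3, -14.7]
ee_rot: [2.345, 2.089, 0.0]
wrist_force: [-5.1, -2.7, 23.7]
width: 62.1
gripper_force: 11.8
t: 19.75
position: [542.4, 180.3, -14.7]
ee_rot: [2.344, 2.089, 0.001]
wrist_force: [-7.7, -2.5, 36.2]
width: 61.7
gripper_force: 18.2
```

```bash
python3 -m jog '.45 0 0 -9 0 0 0;.45 0 0 0 0 0 0;-1 0 0 0 0 0 0;-1 0 0 0 0 0 0;-1 0 0 0 0 0 0;-1 0 0 0 0 0 0;-1 0 0 0 0 0 0'; python3 -m jog '-1 0 0 -10 0 0 0;-1 0 0 -20 0 0 0;-1 0 0 -20 0 0 0;-1 0 0 -20 0 0 0;-1 0 0 -20 0 0 0;-1 0 0 -10 0 0 0;-1 0 0 0 0 0 0'
python3 - <<'E'
from h import *
snap('wrist','w3.png')
for d in manip.masks_of('wrist','tile1'):
    print(round(d['conf'],2),np.round(d['uv']))
go(532,31,110,100)
E
```

```text
t: 20.45
position: [542.5, 180.3, -9.4]
ee_rot: [2.345, 2.09, -0.0]
wrist_force: [-1.9, -0.7, 11.7]
width: 47.9
gripper_force: 60.6
t: 21.15
position: [543.0, 180.6, 91.1]
ee_rot: [2.345, 2.089, 0.003]
wrist_force: [-0.1, 0.6, -1.5]
width: 47.6
gripper_force: 62.6
0.79 [118.  37.]
0.78 [277. 268.]
0.73 [ 72. 184.]
t 21.2 p [541.9 180.   89.5] tooldelta [-149.2    7.3  -20.4] yaw 83.4 turn [-0.001   0.0004 -0.2897] F [-0.3 -0.7 -1.6] w 47.3 gf 62.5
```

View pics/w3.png

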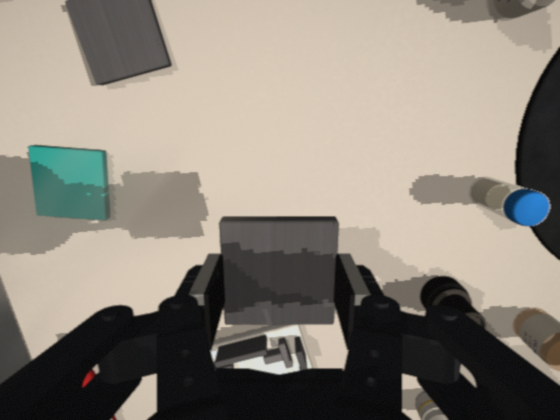

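The dark tile is held at (278,270), and bay 1 is just behind it. I'm moving over the checker to measure the bays.

```bash
python3 -m jog '-1 0 0 -20 0 0 0;-1 0 0 -20 0 0 0;-1 0 0 -20 0 0 0;-1 -11 .3 0 0 0 0;-1 -25 .4 0 0 0 0;-1 -25 .4 0 0 0 0;-1 -25 .4 0 0 0 0;-1 -25 .4 0 0 0 0;-1 -25 .4 0 0 0 0;-1 -25 .4 0 0 0 0;-1 -25 .4 0 0 0 0;-1 -25 .4 0 0 0 0;-1 0 0 0 0 0 -.097;-1 0 0 0 0 0 -.097;-1 0 0 0 0 0 -.096;-1 0 0 0 0 0 0;-1 0 0 0 0 0 0'
python3 - <<'E'
from h import *
a=snap('wrist','w4.png'); go(521,-30,150,100)
def pads(im,cam):
    hsv=cv2.cvtColor(im,cv2.COLOR_RGB2HSV); m=cv2.inRange(hsv,(15,110,90),(32,255,255)); n,l,st,ce=cv2.connectedComponentsWithStats(m)
    for i in range(1,n):
        if st[i,4]>15: print(cam,st[i],ce[i].round(1),ray(cam,ce[i],16)[:2].round(1))
pads(a,'wrist'); pads(snap('top','t4.png'),'top')
p,M,s=pose(); f,cx,cy,Mc,t=cal('wrist'); co=M.T@(-Mc.T@t-p)
for row in(218,323):
    d=M.T@Mc.T@np.array([(278.5-cx)/f,(row-cy)/f,1])
    for h in(-19,-17.4,-15): print(row,h,(co+d*(h-co[2])/d[2]).round(1))
E
```

```text
t: 22.95
position: [520.6, -30.3, 149.0]
ee_rot: [-2.021, -2.403, 0.002]
wrist_force: [0.2, 0.3, -1.3]
width: 47.6
gripper_force: 62.5
t 23.0 p [520.8 -30.1 149.3] tooldelta [ 0.1  0.2 -0.7] yaw 99.89 turn [-0.0018 -0.0003 -0.0019] F [-0.3  0.1 -1.9] w 47.7 gf 62.5
wrist [264 101  33  33 870] [279.8 117. ] [510.3  31.1]
wrist [265 178  31  30 720] [280.1 192.2] [521.3 -30.3]
top [326 229   3   8  16] [326.8 232.4] [518.1 -22.3]
top [297 230  12  13 109] [302.8 236. ] [509.9  29.7]
218 -19 [ 26.8  -0.4 -19. ]
218 -17.4 [ 26.3  -0.4 -17.4]
218 -15 [ 25.5  -0.4 -15. ]
323 -19 [-22.9  -0.4 -19. ]
323 -17.4 [-24.   -0.4 -17.4]
323 -15 [-25.7  -0.4 -15. ]
```

View pics/w4.png

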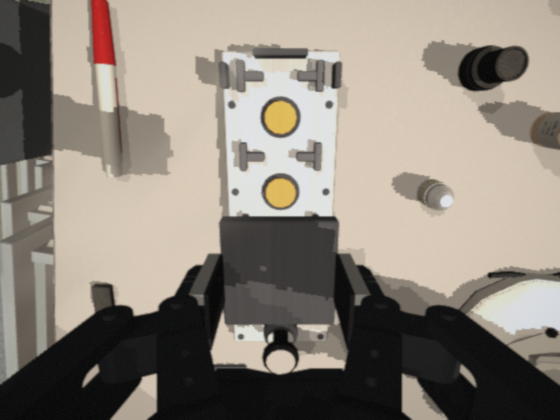

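Brass pads: bay 1 at (280,117), bay 2 at (280,192). The held tile spans rows 218–323. I'm placing it in bay 1.

```bash
python3 -m jog '-1 20 .3 0 0 0 -.003;-1 20 .3 0 0 0 0;-1 20.9 .2 0 0 0 0;-1 0 0 25 0 0 0;-1 0 0 25 0 0 0;-1 0 0 25 0 0 0;-1 0 0 25 0 0 0;-1 0 0 20 0 0 0;-1 0 0 14 0 0 0;-1 0 0 0 0 0 0;-1 0 0 0 0 0 0'
python3 - <<'E'
from h import *
go(510.9,30,12,100.1)
E
python3 -m jog '-1 0 0 3 0 0 0;-1 0 0 0 0 0 0';python3 -m jog '-1 0 0 2 0 0 0;-1 0 0 0 0 0 0';python3 -m jog '-1 0 0 1.5 0 0 0;-1 0 0 0 0 0 0'
```

```text
t: 24.15
position: [511.7, 30.6, 16.3]
ee_rot: [-2.015, -2.41, 0.0]
wrist_force: [-0.1, 0.7, -1.7]
width: 47.6
gripper_force: 62.5
t 24.1 p [511.7  30.6  16.3] tooldelta [-0.4 -0.9  4.3] yaw 100.19 turn [-0.0002  0.0001  0.0015] F [-0.1  0.7 -1.7] w 47.6 gf 62.5
t: 24.35
position: [512.1, 30.4, 13.8]
ee_rot: [2.015, 2.409, 0.001]
wrist_force: [-0.2, -1.1, -0.9]
width: 47.8
gripper_force: 62.5
t: 24.55
position: [511.8, 30.3, 11.4]
ee_rot: [2.015, 2.41, 0.0]
wrist_force: [-0.6, -0.4, -1.9]
width: 48.0
gripper_force: 62.5
t: 24.75
position: [511.6, 30.4, 9.7]
ee_rot: [-2.015, -2.41, 0.0]
wrist_force: [-0.0, -0.7, -1.2]
width: 47.6
gripper_force: 62.5
```

```bash
python3 -m jog '-1 0 -.7 0 0 0 0;-1 0 0 2 0 0 0;-1 0 0 0 0 0 0';python3 -m jog '-1 0 0 1.5 0 0 0;-1 0 0 0 0 0 0';python3 -m jog '-1 0 0 1.5 0 0 0;-1 0 0 0 0 0 0';python3 -m jog '-1 0 0 1.5 0 0 0;-1 0 0 0 0 0 0'
```

```text
t: 25.05
position: [511.0, 30.3, 7.6]
ee_rot: [2.015, 2.41, 0.0]
wrist_force: [-0.1, 0.5, -1.4]
width: 47.7
gripper_force: 62.6
t: 25.25
position: [511.0, 30.3, 6.2]
ee_rot: [2.015, 2.41, -0.0]
wrist_force: [0.1, 0.7, 1.1]
width: 47.3
gripper_force: 62.8
t: 25.45
position: [511.0, 30.3, 4.7]
ee_rot: [2.015, 2.41, 0.0]
wrist_force: [-0.4, -0.8, 1.8]
width: 47.8
gripper_force: 62.9
t: 25.65
position: [511.0, 30.3, 3.1]
ee_rot: [2.015, 2.41, 0.0]
wrist_force: [-0.2, -0.4, 1.6]
width: 48.0
gripper_force: 62.9
```

```bash
python3 -m jog '-1 0 0 1.5 0 0 0;-1 0 0 0 0 0 0';python3 -m jog '-1 0 0 1.5 0 0 0;-1 0 0 0 0 0 0'
```

```text
t: 25.85
position: [511.0, 30.3, 2.6]
ee_rot: [2.015, 2.41, 0.0]
wrist_force: [-3.1, 0.1, 13.9]
width: 48.1
gripper_force: 64.1
t: 26.05
position: [511.0, 30.2, 2.5]
ee_rot: [2.014, 2.409, -0.0]
wrist_force: [-6.1, -0.1, 28.8]
width: 47.9
gripper_force: 65.7
```

```bash
python3 -m jog '-1 0 0 -2.2 0 0 0;.5 0 0 0 0 0 0;.5 0 0 0 0 0 0;.5 0 0 0 0 0 0;.5 0 0 0 0 0 0;.5 0 0 -10 0 0 0;.5 0 0 -20 0 0 0;-1 0 0 -10 0 0 0;-1 1 0 0 0 0 0;-1 0 0 0 0 0 0;-1 0 0 0 0 0 0;-1 0 0 0 0 0 0;-1 0 0 0 0 0 0;-1 0 0 0 0 0 0;-1 0 0 0 0 0 0;-1 0 0 10 0 0 0;-1 0 0 8 0 0 0;-1 0 0 3 0 0 0;-1 0 0 0 0 0 0';python3 -m jog '-1 0 0 2 0 0 0;-1 0 0 0 0 0 0';python3 -m jog '-1 0 0 2 0 0 0;-1 0 0 0 0 0 0';python3 -m jog '-1 0 0 2 0 0 0;-1 0 0 0 0 0 0'
```

```text
t: 27.95
position: [510.1, 31.3, 20.5]
ee_rot: [-2.014, -2.41, 0.002]
wrist_force: [-0.1, -0.1, 0.2]
width: 0.4
gripper_force: 0.0
t: 28.15
position: [510.8, 31.3, 19.3]
ee_rot: [-2.015, -2.41, 0.0]
wrist_force: [-0.2, -0.3, 0.6]
width: -0.1
gripper_force: 0.0
t: 28.35
position: [510.8, 31.2, 17.4]
ee_rot: [2.015, 2.41, 0.0]
wrist_force: [-0.8, -0.0, -0.1]
width: 0.1
gripper_force: 0.0
t: 28.55
position: [510.7, 31.2, 15.3]
ee_rot: [-2.015, -2.41, 0.0]
wrist_force: [0.6, -0.3, -0.2]
width: 0.0
gripper_force: 0.0
```

```bash
python3 -m jog '-1 0 0 1.5 0 0 0;-1 0 0 0 0 0 0';python3 -m jog '-1 0 0 1.5 0 0 0;-1 0 0 0 0 0 0';python3 -m jog '-1 0 0 1.5 0 0 0;-1 0 0 0 0 0 0';python3 -m jog '-1 0 0 1.5 0 0 0;-1 0 0 0 0 0 0'
```

```text
t: 28.75
position: [510.7, 31.2, 13.8]
ee_rot: [-2.015, -2.41, 0.0]
wrist_force: [-0.5, 0.6, -0.4]
width: 0.1
gripper_force: 0.0
t: 28.95
position: [510.7, 31.3, 12.3]
ee_rot: [-2.015, -2.41, 0.0]
wrist_force: [0.1, -0.6, 0.4]
width: 0.1
gripper_force: 0.0
t: 29.15
position: [510.9, 31.3, 11.0]
ee_rot: [2.015, 2.41, 0.0]
wrist_force: [-1.0, -0.3, 1.2]
width: 0.1
gripper_force: 1.0
t: 29.35
position: [510.9, 31.3, 10.9]
ee_rot: [2.014, 2.409, 0.0]
wrist_force: [-3.2, 0.4, 17.7]
width: 0.1
gripper_force: 8.8
```

```bash
python3 -m jog '-1 0 0 1.5 0 0 0;-1 0 0 0 0 0 0';python3 -m jog '-1 0 0 -4 0 0 0;-1 0 0 -20 0 0 0;1 0 0 -30 0 0 0;1 0 0 -30 0 0 0;1 0 0 -30 0 0 0;1 0 0 -30 0 0 0;1 0 0 0 0 0 0;1 0 0 0 0 0 0'
python3 - <<'E'
from h import *
a=snap('wrist','w5.png');go(460,303,150,98.4)
snap('top','t5.png')
for d in manip.masks_of('top','tile1'):
    print(round(d['conf'],2),np.round(d['uv']),np.round(np.array(rectm('top',d['pixels'],8)[0]),1),rectm('top',d['pixels'],8)[1:])
E
```

```text
t: 29.55
position: [510.9, 31.3, 10.8]
ee_rot: [2.013, 2.409, 0.0]
wrist_force: [-6.1, -0.3, 33.5]
width: 0.1
gripper_force: 16.5
t: 30.35
position: [511.0, 31.0, 152.3]
ee_rot: [2.015, 2.409, 0.001]
wrist_force: [-0.3, -0.5, -0.8]
width: 84.6
gripper_force: 0.0
t 30.4 p [510.3  31.  151.4] tooldelta [276.7  -1.4   1.4] yaw 100.18 turn [-0.0008  0.0002  0.0311] F [-0.1 -0.2  0.6] w 85.2 gf 0.0
0.91 [177. 261.] [457.6 302.7] ((49.39061737060547, 50.19259262084961), 7.1439104080200195)
0.91 [152. 216.] [552.4 358.4] ((49.615966796875, 50.589454650878906), 27.445711135864258)
0.55 [296. 238.] [511.1  42.3] ((48.29067611694336, 22.76506996154785), 13.879060745239258)
0.55 [217. 287.] [400.  213.5] ((50.547149658203125, 49.500431060791016), 78.03144836425781)
0.54 [303. 302.] [370.8  23.4] ((16.13743782043457, 133.96897888183594), 7.0269083976745605)
```

View pics/w5.png

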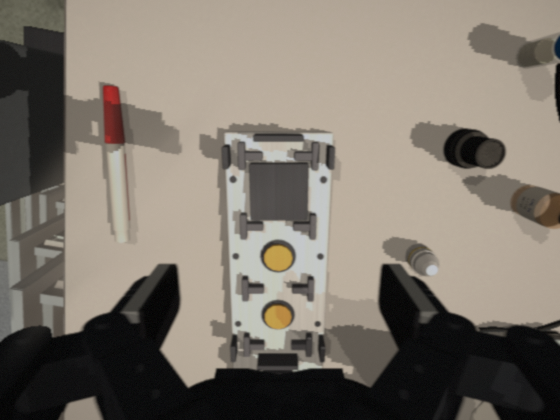

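Tile 1 sits square in bay 1 at (279,191). Now tile B.

```bash
python3 -m jog '1 15 -.3 0 0 0 0;1 27.5 -.3 0 0 0 0;1 27.5 -.3 0 0 0 0;1 27.5 -.3 0 0 0 0;1 27.5 -.3 0 0 0 0;1 27.5 -.3 0 0 0 0;1 27.5 -.3 0 0 0 0;1 27.5 -.3 0 0 0 0;1 27.5 -.3 0 0 0 0;1 27.5 -.3 0 0 0 .033;1 14 0 0 0 0 0;1 0 0 0 0 0 0;1 0 0 0 0 0 0'
python3 - <<'E'
from h import *
a=snap('wrist','w6.png')
for d in manip.masks_of('wrist','tile1'):
    r=rectm('wrist',d['pixels'],8)
    print(round(d['conf'],2),np.round(d['uv']),np.round(r[0],1),np.round(r[1],1),round(r[2],1),a[d['pixels']].mean(0).round())
    if np.hypot(r[0][0]-458,r[0][1]-303)<30: go(*r[0],0,r[2] if r[2]>45 else r[2]+90)
E
```

```text
t: 31.8
position: [459.1, 301.9, 151.4]
ee_rot: [2.054, 2.377, -0.003]
wrist_force: [-0.1, -0.9, -0.4]
width: 85.5
gripper_force: 0.0
0.68 [205. 266.] [399.2 216. ] [53.  50.5] 78.7 [ 52. 145. 132.]
0.68 [394. 138.] [550.9 359.7] [52.1 51.4] 27.3 [114.  71.  45.]
0.67 [277. 182.] [457.3 304.9] [49.9 50.6] 6.8 [83. 79. 77.]
t 31.9 p [459.7 301.  151.6] tooldelta [  4.5  -1.7 151.6] yaw 98.2 turn [-0.0005  0.0017  0.0244] F [-0.7  0.7  0.3] w 85.4 gf 0.0
```

```bash
python3 -m jog '.45 4.3 -1.7 0 0 0 .022;.45 0 0 30 0 0 0;.45 0 0 30 0 0 0;.45 0 0 30 0 0 0;.45 0 0 30 0 0 0;.45 0 0 20 0 0 0;.45 0 0 13 0 0 0;.45 0 0 7.5 0 0 0;.45 0 0 0 0 0 0;-1 0 0 0 0 0 0;-1 0 0 0 0 0 0;-1 0 0 0 0 0 0;-1 0 0 0 0 0 0;-1 0 0 0 0 0 0'; python3 -m jog '-1 0 0 -10 0 0 0;-1 0 0 -20 0 0 0;-1 0 0 -30 0 0 0;-1 0 0 -30 0 0 0;-1 0 0 -30 0 0 0;-1 0 0 -30 0 0 0;-1 0 0 0 0 0 0'
python3 - <<'E'
from h import *
a=snap('wrist','w7.png')
for d in manip.masks_of('wrist','tile1'): print(round(d['conf'],2),np.round(d['uv']))
go(521.5,-31.4,140,100.1)
E
```

```text
t: 33.3
position: [457.6, 307.3, -7.3]
ee_rot: [2.081, 2.353, 0.003]
wrist_force: [-2.4, -1.1, 6.6]
width: 47.5
gripper_force: 61.9
t: 34.0
position: [459.3, 308.9, 146.0]
ee_rot: [2.08, 2.352, 0.013]
wrist_force: [0.2, 0.5, -1.6]
width: 47.2
gripper_force: 61.9
0.91 [186. 260.]
0.78 [393. 142.]
0.68 [279. 272.]
t 34.1 p [457.4 306.9 142.4] tooldelta [-343.6   22.3    2.2] yaw 97.02 turn [ 0.0017 -0.0006 -0.0537] F [ 0.4 -0.6 -1.2] w 47.5 gf 61.9
```

```bash
python3 -m jog '-1 -15 1 0 0 0 0;-1 -28.6 1.86 0 0 0 0;-1 -28.6 1.86 0 0 0 0;-1 -28.6 1.86 0 0 0 0;-1 -28.6 1.86 0 0 0 0;-1 -28.6 1.86 0 0 0 0;-1 -28.6 1.86 0 0 0 0;-1 -28.6 1.86 0 0 0 0;-1 -28.6 1.86 0 0 0 0;-1 -28.6 1.86 0 0 0 0;-1 -28.6 1.86 0 0 0 0;-1 -28.6 1.86 0 0 0 0;-1 -14 .8 0 0 0 0;-1 0 0 0 0 0 -.0537;-1 0 0 0 0 0 0;-1 0 0 0 0 0 0'
python3 - <<'E'
from h import *
a=snap('wrist','w8.png')
c=cal('wrist');p,M,s=pose();f,cx,cy,Mc,t=c;co=M.T@(-Mc.T@t-p)
for d in manip.masks_of('wrist','tile1'):
    r=cv2.boundingRect(d['pixels'].astype(np.uint8)); print(round(d['conf'],2),np.round(d['uv']),r)
    if 255<d['uv'][1]<290:
        for uv in((r[0]+r[2]/2,r[1]),(r[0]+r[2]/2,r[1]+r[3]-1)):
            v=M.T@Mc.T@np.array([(uv[0]-cx)/f,(uv[1]-cy)/f,1]); print((co+v*(-15.3-co[2])/v[2]).round(1))
go(521.5,-31.4,140,100.1)
E
```

```text
t: 35.7
position: [520.6, -30.8, 140.9]
ee_rot: [-2.016, -2.407, 0.001]
wrist_force: [0.3, -0.7, -1.0]
width: 47.3
gripper_force: 61.9
0.86 [280. 118.] (248, 83, 66, 67)
0.84 [280. 270.] (220, 219, 118, 107)
[ 25.1  -0.2 -15.3]
[-26.6  -0.2 -15.3]
t 35.8 p [520.9 -30.6 141.2] tooldelta [-0.9  0.5  1.2] yaw 100.15 turn [-0.0006 -0.0004  0.0009] F [-0.   0.5 -0.7] w 47.3 gf 61.9
```

View pics/w8.png

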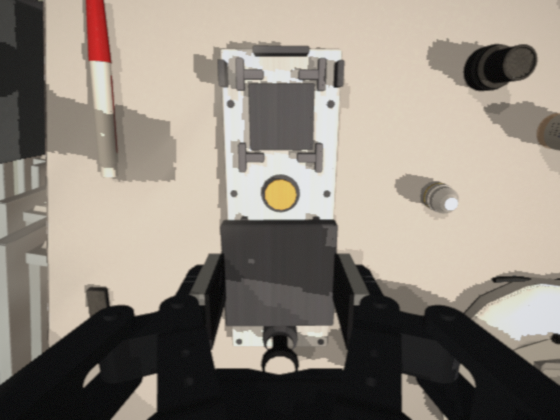

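```bash
python3 -m jog '-1 .7 .4 0 0 0 0;-1 0 0 25 0 0 0;-1 0 0 25 0 0 0;-1 0 0 25 0 0 0;-1 0 0 25 0 0 0;-1 0 0 17 0 0 0;-1 0 0 10 0 0 0;-1 0 0 0 0 0 0;-1 0 0 0 0 0 0'
python3 - <<'E'
from h import *
go(521.2,-29.8,12,100.1)
E
python3 -m jog '-1 0 0 2 0 0 0;-1 0 0 0 0 0 0';python3 -m jog '-1 0 0 2 0 0 0;-1 0 0 0 0 0 0';python3 -m jog '-1 0 0 2 0 0 0;-1 0 0 0 0 0 0'
```

```text
t: 36.7
position: [522.0, -30.3, 14.9]
ee_rot: [2.016, 2.409, 0.001]
wrist_force: [0.7, -0.7, -0.8]
width: 47.1
gripper_force: 61.9
t 36.7 p [522.  -30.3  14.9] tooldelta [ 0.6 -0.7  2.9] yaw 100.14 turn [0.0008 0.0001 0.0007] F [ 0.7 -0.7 -0.8] w 47.1 gf 61.9
t: 36.9
position: [522.1, -30.6, 13.1]
ee_rot: [2.016, 2.408, 0.001]
wrist_force: [-0.7, -0.2, -1.8]
width: 47.1
gripper_force: 61.9
t: 37.1
position: [522.0, -30.7, 10.7]
ee_rot: [2.017, 2.408, 0.001]
wrist_force: [1.0, 0.2, -0.2]
width: 47.3
gripper_force: 62.1
t: 37.3
position: [522.0, -30.6, 8.6]
ee_rot: [2.016, 2.408, 0.001]
wrist_force: [1.1, -0.1, 1.6]
width: 47.2
gripper_force: 62.3
```

```bash
python3 -m jog '-1 .6 -.6 0 0 0 0;-1 0 0 1.5 0 0 0;-1 0 0 0 0 0 0';python3 -m jog '-1 0 0 1.5 0 0 0;-1 0 0 0 0 0 0';python3 -m jog '-1 0 0 1.5 0 0 0;-1 0 0 0 0 0 0';python3 -m jog '-1 0 0 1 0 0 0;-1 0 0 0 0 0 0'
```

```text
t: 37.6
position: [521.4, -30.2, 7.0]
ee_rot: [2.016, 2.408, 0.001]
wrist_force: [1.5, -1.2, 2.8]
width: 47.6
gripper_force: 62.4
t: 37.8
position: [521.2, -30.1, 5.4]
ee_rot: [2.017, 2.408, 0.001]
wrist_force: [1.0, -2.0, 2.9]
width: 47.2
gripper_force: 62.4
t: 38.0
position: [521.3, -30.1, 4.7]
ee_rot: [2.016, 2.408, 0.001]
wrist_force: [-0.2, -0.9, 11.2]
width: 47.2
gripper_force: 63.5
t: 38.2
position: [521.3, -30.1, 4.6]
ee_rot: [2.016, 2.408, 0.0]
wrist_force: [-2.5, -0.4, 20.8]
width: 47.0
gripper_force: 64.7
```

```bash
python3 -m jog '-1 0 0 -1.5 0 0 0;.5 0 0 0 0 0 0;.5 0 0 0 0 0 0;.5 0 0 0 0 0 0;.5 0 0 0 0 0 0;.5 0 0 -10 0 0 0;.5 0 0 -20 0 0 0;-1 0 0 -10 0 0 0;-1 0 0 0 0 0 0;-1 0 0 0 0 0 0;-1 0 0 0 0 0 0;-1 0 0 0 0 0 0;-1 0 0 0 0 0 0;-1 0 0 0 0 0 0;-1 0 0 15 0 0 0;-1 0 0 12 0 0 0;-1 0 0 3 0 0 0;-1 0 0 0 0 0 0';python3 -m jog '-1 0 0 2 0 0 0;-1 0 0 0 0 0 0';python3 -m jog '-1 0 0 2 0 0 0;-1 0 0 0 0 0 0'
```

```text
t: 40.0
position: [520.2, -30.0, 13.7]
ee_rot: [-2.016, -2.408, 0.002]
wrist_force: [-0.1, 0.1, 0.1]
width: -0.1
gripper_force: 0.0
t: 40.2
position: [521.0, -30.0, 12.6]
ee_rot: [2.017, 2.409, 0.0]
wrist_force: [-0.2, -0.3, 0.3]
width: 0.1
gripper_force: 0.0
t: 40.4
position: [521.3, -30.1, 11.0]
ee_rot: [2.016, 2.408, 0.001]
wrist_force: [-0.3, 0.8, 3.3]
width: -0.1
gripper_force: 2.0
```

Next I press to about 30 N, back off, and find the cover.

```bash
python3 -m jog '-1 0 0 2 0 0 0;-1 0 0 0 0 0 0';python3 -m jog '-1 0 0 1 0 0 0;-1 0 0 0 0 0 0';python3 -m jog '-1 0 0 -4 0 0 0;-1 0 0 -20 0 0 0;1 0 0 -30 0 0 0;1 0 0 -30 0 0 0;1 0 0 -30 0 0 0;1 0 0 -30 0 0 0;1 0 0 0 0 0 0;1 0 0 0 0 0 0'
python3 - <<'E'
from h import *
a=snap('wrist','w9.png')
snap('top','t9.png')
for q,z in(('tile1',8),('cover_handle',34),('cover',5)):
  for d in manip.masks_of('top',q):
    r=rectm('top',d['pixels'],z); print(q,round(d['conf'],2),np.round(d['uv']),np.round(r[0],1),np.round(r[1],1),round(r[2],1))
go(500,-329.6,150,100)
E
```

```text
t: 40.6
position: [521.3, -30.1, 10.9]
ee_rot: [2.015, 2.407, 0.0]
wrist_force: [-5.1, 0.6, 25.2]
width: 0.1
gripper_force: 12.3
t: 40.8
position: [521.4, -30.1, 10.8]
ee_rot: [2.015, 2.407, 0.0]
wrist_force: [-6.8, 0.2, 34.0]
width: -0.1
gripper_force: 17.2
t: 41.6
position: [521.1, -30.4, 151.9]
ee_rot: [2.017, 2.407, 0.001]
wrist_force: [-0.4, 0.5, 0.1]
width: 84.6
gripper_force: 0.0
tile1 0.91 [152. 220.] [552.5 358.7] [49.5 47.7] 28.3
tile1 0.88 [219. 288.] [398.9 213.8] [51.8 51.5] 78.3
tile1 0.76 [303. 233.] [513.4  27.6] [49.  49.8] 9.8
tile1 0.69 [326. 232.] [521.5 -29.5] [51.1 40.1] 11.4
cover_handle 0.74 [506. 232.] [ 526.1 -403.7] [83.9 44.8] 49.9
cover 0.77 [507. 227.] [ 527.5 -417.9] [86.5 48. ] 47.7
cover 0.72 [308. 246.] [515.2  13.5] [ 94.3 130.2] 9.9
t 41.9 p [520.1 -30.  150.4] tooldelta [-291.4  -72.5    0.4] yaw 100.14 turn [-0.0021 -0.0005  0.0024] F [ 0.7  0.7 -0.2] w 85.2 gf 0.0
```

View pics/w9.png

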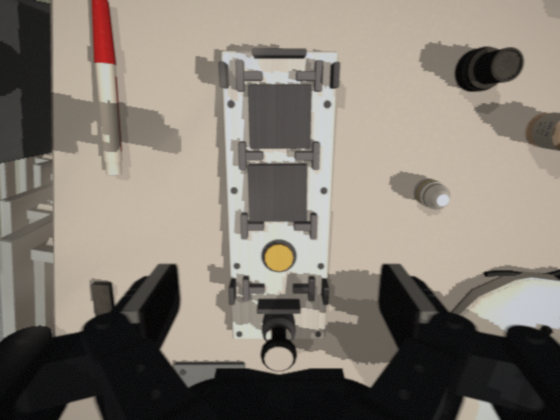

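Both tiles are square in bays 1 and 2, at (280,115) and (278,192). I'm moving to look at the cover.

```bash
python3 -m jog '1 -12 -3 -20 0 0 0;1 -24.3 -6.1 -25 0 0 0;1 -24.3 -6.1 -25 0 0 0;1 -24.3 -6.1 0 0 0 0;1 -24.3 -6.1 0 0 0 0;1 -24.3 -6.1 0 0 0 0;1 -24.3 -6.1 0 0 0 0;1 -24.3 -6.1 0 0 0 0;1 -24.3 -6.1 0 0 0 0;1 -24.3 -6.1 0 0 0 0;1 -24.3 -6.1 0 0 0 0;1 -24.3 -6.1 0 0 0 0;1 -12 -2.5 0 0 0 0;1 0 0 0 0 0 0;1 0 0 0 0 0 0'
python3 - <<'E'
from h import *
a=snap('wrist','w10.png')
for q,z in(('cover_handle',34),('cover',5)):
  for d in manip.masks_of('wrist',q):
    r=rectm('wrist',d['pixels'],z); print(q,round(d['conf'],2),np.round(d['uv']),np.round(r[0],1),np.round(r[1],1),round(r[2],1))
go(500,-329.6,220,100)
E
```

```text
t: 43.35
position: [500.7, -328.0, 221.0]
ee_rot: [-2.015, -2.409, -0.002]
wrist_force: [0.1, 0.4, 0.1]
width: 85.6
gripper_force: 0.0
cover_handle 0.63 [280. 168.] [ 499.5 -324.2] [ 69.3 189.4] 10.2
cover 0.72 [279. 164.] [ 500.  -329.8] [ 74.1 206.5] 10.2
t 43.5 p [ 501.1 -327.7  221.5] tooldelta [-1.6 -1.4  1.5] yaw 100.27 turn [ 0.0003 -0.0008  0.0047] F [ 0.1  0.3 -0. ] w 85.3 gf 0.0
```

View pics/w10.png

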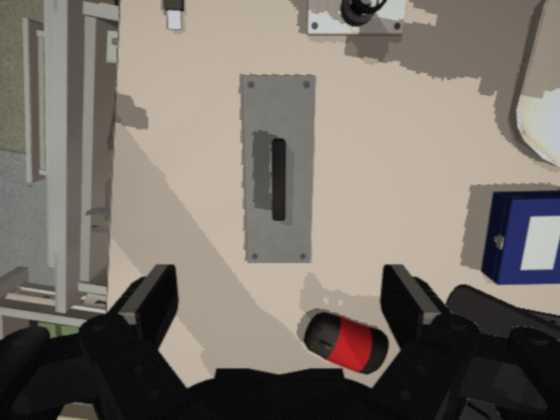

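The cover is unmoved, centred at (279,168). I'm grasping the handle (279,180).

```bash
python3 -m jog '1 -1.6 -1.2 0 0 0 .003;1 0 0 35 0 0 0;1 0 0 35 0 0 0;1 0 0 35 0 0 0;1 0 0 35 0 0 0;1 0 0 30 0 0 0;1 0 0 25 0 0 0;1 0 0 15 0 0 0;1 0 0 9 0 0 0;1 0 0 0 0 0 0;-1 0 0 0 0 0 0;-1 0 0 0 0 0 0;-1 0 0 0 0 0 0;-1 0 0 0 0 0 0;-1 0 0 0 0 0 0;-1 0 0 0 0 0 0;-1 0 0 0 0 0 0;-1 0 0 0 0 0 0;-1 0 0 0 0 0 0'
python3 - <<'E'
from h import *
go(500,-329.6,0,100)
E
```

```text
t: 45.4
position: [500.0, -331.6, 3.1]
ee_rot: [2.02, 2.405, 0.0]
wrist_force: [-0.5, -0.3, 6.9]
width: 12.2
gripper_force: 59.2
t 45.4 p [ 500.  -331.6    3.1] tooldelta [2.  0.3 3.1] yaw 99.95 turn [ 0.0006  0.0007 -0.0009] F [-0.5 -0.3  6.9] w 12.2 gf 59.2
```

```bash
python3 -m jog '-1 0 0 -5 0 0 0;-1 0 0 -10 0 0 0;-1 0 0 -20 0 0 0;-1 0 0 -20 0 0 0;-1 0 0 -25 0 0 0;-1 0 0 -25 0 0 0;-1 0 0 -10 0 0 0;-1 0 0 0 0 0 0'; python3 -m jog '-1 12 3 0 0 0 0;-1 24.3 6.1 0 0 0 0;-1 24.3 6.1 0 0 0 0;-1 24.3 6.1 0 0 0 0;-1 24.3 6.1 0 0 0 0;-1 24.3 6.1 0 0 0 0;-1 24.3 6.1 0 0 0 0;-1 24.3 6.1 0 0 0 0;-1 24.3 6.1 0 0 0 0;-1 24.3 6.1 0 0 0 0;-1 24.3 6.1 0 0 0 0;-1 24.3 6.1 0 0 0 0;-1 12 3 0 0 0 0;-1 0 0 0 0 0 0;-1 0 0 0 0 0 0'
python3 - <<'E'
from h import *
go(521.65,-31.9,24,100.05); p,M,s=pose()
a=snap('wrist','w11.png')
c=cal('wrist');f,cx,cy,Mc,t=c
for q in('cover',):
  for d in manip.masks_of('wrist',q)[:2]:
    r=rectm('wrist',d['pixels'],p[2]-24+26); print(round(d['conf'],2),np.round(d['uv']),np.round(r[0],1),np.round(r[1],1),round(r[2],1))
E
```

```text
t: 46.2
position: [500.5, -331.9, 119.0]
ee_rot: [2.019, 2.403, 0.001]
wrist_force: [-0.2, -0.6, -3.0]
width: 12.6
gripper_force: 58.7
t: 47.7
position: [520.6, -32.7, 116.8]
ee_rot: [-2.02, -2.405, 0.003]
wrist_force: [0.8, -0.6, -2.5]
width: 12.6
gripper_force: 58.6
t 47.7 p [520.6 -32.7 116.8] tooldelta [ 0.7  1.3 92.8] yaw 99.94 turn [-0.0018  0.0007 -0.0019] F [ 0.8 -0.6 -2.5] w 12.6 gf 58.6
0.97 [277. 148.] [516.9 -15.2] [ 74.7 169.7] 9.9
```

View pics/w11.png

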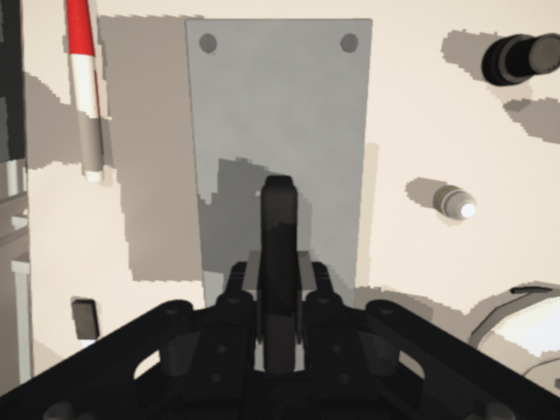

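The cover is held level, front edge at row 19. I'll lower it to just above the guides and look again.

```bash
python3 -m jog '-1 .5 1 20 0 0 0;-1 0 0 20 0 0 0;-1 0 0 20 0 0 0;-1 0 0 15 0 0 0;-1 0 0 4 0 0 -.002;-1 0 0 0 0 0 0;-1 0 0 0 0 0 0'
python3 - <<'E'
from h import *
go(521.65,-31.9,24,100.05); p,M,s=pose()
a=snap('wrist','w12.png')
cv2.imwrite('pics/w12c.png',cv2.resize(a[0:220,130:430],None,fx=2.6,fy=2.6,interpolation=cv2.INTER_CUBIC)[...,::-1])
E
```

```text
t: 48.5
position: [522.7, -31.7, 39.0]
ee_rot: [2.019, 2.406, 0.001]
wrist_force: [0.1, -0.3, -2.4]
width: 12.5
gripper_force: 58.6
t 48.5 p [522.7 -31.7  39. ] tooldelta [ 0.  -1.1 15. ] yaw 100.01 turn [ 0.001   0.0003 -0.0007] F [ 0.1 -0.3 -2.4] w 12.5 gf 58.6
```

View pics/w12c.png

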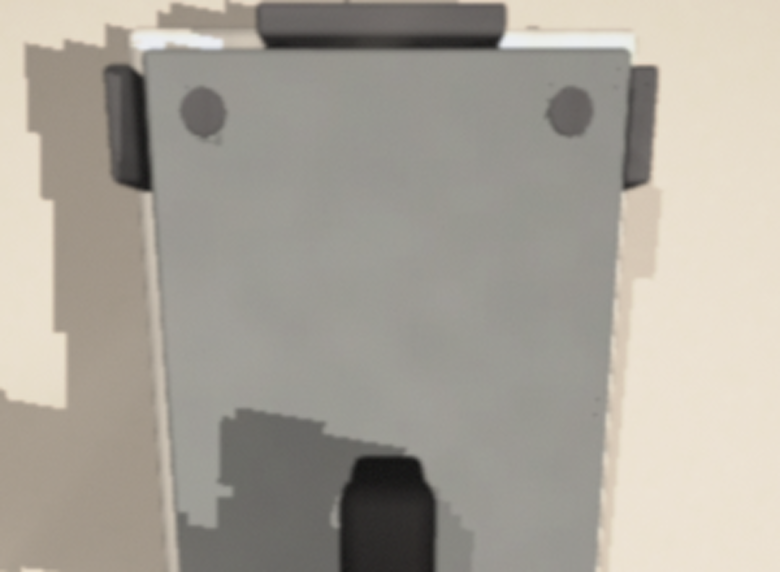

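Run:
```python
from h import *
p,M,s=pose();c=cal('wrist')
def tl(u,v,z): return (M.T@(ray('wrist',(130+u/2.6,v/2.6),z,c)-p)).round(1)[:2]
print('front edge',tl(388,50,40.9),'guide inner',tl(382,38,31))
print('cover L/R at v=120',tl(148,120,40.9),tl(626,120,40.9))
print('guide outer L/R top v=70',tl(106,70,31),tl(657,70,31))
```

```text
front edge [ 1.037e+02 -1.000e-01] guide inner [107.6  -1.1]
cover L/R at v=120 [ 93.9 -37.3] [94.  36.7]
guide outer L/R top v=70 [102.9 -46. ] [102.9  43.6]
```

```bash
python3 -m jog '-1 .8 -1 0 0 0 0;-1 0 0 4 0 0 0;-1 0 0 4 0 0 0;-1 0 0 0 0 0 0';python3 -m jog '-1 0 0 2 0 0 0;-1 0 0 0 0 0 0';python3 -m jog '-1 0 0 2 0 0 0;-1 0 0 0 0 0 0';python3 -m jog '-1 0 0 1.5 0 0 0;-1 0 0 0 0 0 0'
```

```text
t: 48.95
position: [520.7, -30.6, 29.9]
ee_rot: [-2.017, -2.407, 0.001]
wrist_force: [0.5, -0.7, -2.3]
width: 12.7
gripper_force: 58.7
t: 49.15
position: [521.0, -30.5, 28.2]
ee_rot: [-2.018, -2.408, 0.0]
wrist_force: [-0.1, -0.6, -1.9]
width: 13.0
gripper_force: 58.7
t: 49.35
position: [521.0, -30.6, 26.2]
ee_rot: [-2.018, -2.408, 0.0]
wrist_force: [-0.1, -0.3, -3.1]
width: 12.5
gripper_force: 58.7
t: 49.55
position: [521.0, -30.6, 24.8]
ee_rot: [-2.018, -2.408, 0.0]
wrist_force: [-0.4, 0.4, -2.0]
width: 12.8
gripper_force: 58.7
```

```bash
python3 -m jog '-1 0 0 1 0 0 0;-1 0 0 0 0 0 0';python3 -m jog '-1 0 0 1 0 0 0;-1 0 0 0 0 0 0'
```

```text
t: 49.75
position: [521.2, -30.6, 24.0]
ee_rot: [2.018, 2.408, 0.0]
wrist_force: [-0.6, -0.2, -0.3]
width: 12.7
gripper_force: 58.8
t: 49.95
position: [521.2, -30.6, 24.0]
ee_rot: [2.017, 2.407, -0.0]
wrist_force: [-1.7, -0.4, 10.4]
width: 12.5
gripper_force: 60.2
```

```bash
python3 -m jog '-1 0 0 -1 0 0 0;1 0 0 0 0 0 0;1 0 0 0 0 0 0;1 0 0 0 0 0 0;1 0 0 0 0 0 0;1 0 0 0 0 0 0;1 0 0 0 0 0 0;1 0 0 -20 0 0 0;1 0 0 -35 0 0 0;1 0 0 -35 0 0 0;1 0 0 -35 0 0 0;1 0 0 -35 0 0 0;1 0 0 -35 0 0 0;1 0 0 0 0 0 0;1 0 0 0 0 0 0'
python3 - <<'E'
from h import *
a=snap('wrist','w13.png')
for q,z in(('cover',26),):
  for d in manip.masks_of('wrist',q)[:1]:
    r=rectm('wrist',d['pixels'],z); print(q,round(d['conf'],2),np.round(d['uv']),np.round(r[0],1),np.round(r[1],1),round(r[2],1))
for q in('plunger_top','plunger'):
  for d in manip.masks_of('wrist',q)[:1]:
    print(q,d['conf'],d['uv'],cv2.boundingRect(d['pixels'].astype(np.uint8)))
go(544,-159.3,150,100)
E
```

```text
t: 51.45
position: [521.3, -30.8, 219.5]
ee_rot: [2.017, 2.406, 0.001]
wrist_force: [-0.5, -0.0, -1.0]
width: 85.8
gripper_force: 0.0
cover 0.97 [276. 165.] [518.3 -29.2] [ 75.7 205.3] 10.1
plunger_top 0.71 [275.8, 298.7] (264, 288, 29, 31)
plunger 0.83 [275.2, 303.9] (264, 288, 29, 29)
t 51.6 p [520.2 -30.6 217.6] tooldelta [-130.9    1.1   67.6] yaw 100.07 turn [-0.0026 -0.0006  0.0013] F [ 0.4 -0.3 -0.1] w 85.8 gf 0.0
```

View pics/w13.png

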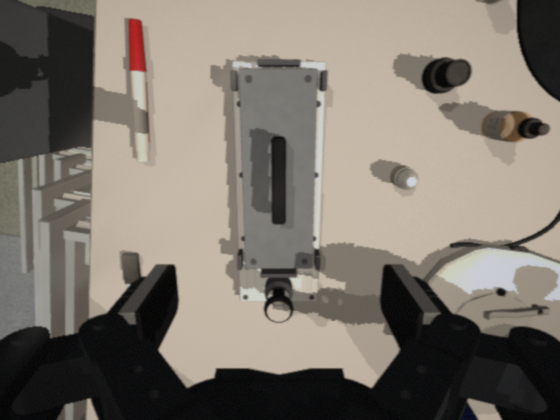

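The cover sits between its guides as at the start, at (278,170). Now the plunger knob at (279,303).

```bash
python3 -m jog '-1 -13 .1 0 0 0 0;-1 -26 .2 0 0 0 0;-1 -26 .2 0 0 0 0;-1 -26 .2 0 0 0 0;-1 -26 .2 0 0 0 0;-1 -13.9 .2 0 0 0 0;-1 0 0 30 0 0 0;-1 0 0 30 0 0 0;-1 0 0 30 0 0 0;-1 0 0 30 0 0 0;-1 0 0 20 0 0 0;-1 0 0 15 0 0 0;-1 0 0 0 0 0 0'
python3 - <<'E'
from h import *
go(544,-159.3,56,100)
E
python3 -m jog '-1 0 0 4 0 0 0;-1 0 0 4 0 0 0;-1 0 0 0 0 0 0'; python3 -m jog '-1 0 0 4 0 0 0;-1 0 0 4 0 0 0;-1 0 0 0 0 0 0'
```

```text
t: 52.95
position: [543.1, -158.8, 61.5]
ee_rot: [-2.014, -2.405, 0.003]
wrist_force: [-0.4, 0.6, -0.1]
width: 0.1
gripper_force: 0.0
t 53.0 p [ 543.1 -158.8   61.5] tooldelta [-0.7  0.8  5.5] yaw 100.1 turn [-0.0046 -0.0022  0.0017] F [-0.4  0.6 -0.1] w 0.1 gf 0.0
t: 53.25
position: [545.6, -159.3, 56.3]
ee_rot: [2.017, 2.407, 0.001]
wrist_force: [-0.5, 0.6, 0.2]
width: 0.2
gripper_force: 0.0
t: 53.55
position: [545.7, -159.4, 48.3]
ee_rot: [2.017, 2.407, 0.001]
wrist_force: [-0.3, 0.3, 6.9]
width: -0.4
gripper_force: 3.3
```

```bash
python3 -m jog '-1 0 0 3 0 0 0;-1 0 0 3 0 0 0;-1 0 0 0 0 0 0'; python3 -m jog '-1 0 0 1.5 0 0 0;-1 0 0 0 0 0 0;-1 0 0 0 0 0 0'
```

```text
t: 53.85
position: [545.8, -159.4, 42.7]
ee_rot: [2.017, 2.407, 0.001]
wrist_force: [-1.1, 0.3, 9.7]
width: 0.0
gripper_force: 5.0
t: 54.15
position: [545.8, -159.4, 42.0]
ee_rot: [2.017, 2.406, 0.001]
wrist_force: [-1.4, -0.7, 14.2]
width: -0.0
gripper_force: 6.5
```

```bash
python3 -m jog '-1 0 0 1.5 0 0 0;-1 0 0 0 0 0 0;-1 0 0 0 0 0 0;-1 0 0 0 0 0 0'; python3 -m jog '-1 0 0 -5 0 0 0;-1 0 0 -8 0 0 0;-1 0 0 -8 0 0 0;-1 0 0 -20 0 0 0;-1 0 0 -30 0 0 0;-1 0 0 -30 0 0 0;-1 0 0 -30 0 0 0;-1 0 0 -30 0 0 0;-1 -30 0 0 0 0 0;-1 -30 0 0 0 0 0;-1 -30 0 0 0 0 0;-1 -30 0 0 0 0 0;-1 0 0 0 0 0 0;-1 0 0 0 0 0 0;-1 0 0 0 0 0 0'
python3 - <<'E'
from h import *
a=snap('wrist','w14.png');b=snap('scene','s14.png')
for d in manip.masks_of('wrist','cover')[:1]:
    r=rectm('wrist',d['pixels'],26); print(round(d['conf'],2),np.round(d['uv']),np.round(r[0],1),np.round(r[1],1),round(r[2],1))
go(0,0,0)
cv2.imwrite('pics/f.png',np.hstack([cv2.resize(a[:300,130:430],(400,400)),cv2.resize(b[150:270,250:400],(400,400))])[...,::-1])
E
```

```text
t: 54.55
position: [545.9, -159.5, 41.8]
ee_rot: [2.016, 2.406, 0.0]
wrist_force: [-4.9, 1.9, 24.3]
width: 0.3
gripper_force: 12.2
t: 56.05
position: [565.9, -275.8, 199.7]
ee_rot: [-2.015, -2.408, -0.001]
wrist_force: [-0.2, 0.2, 0.8]
width: -0.2
gripper_force: 0.0
0.57 [278.   6.] [ 537.9 -127. ] [73.7  9. ] 10.2
t 56.2 p [ 566.2 -276.   200.1] tooldelta [ 371.7 -508.5  200.2] yaw 100.18 F [ 0.2 -0.6  0.2] w -0.0 gf 0.0
```

View pics/f.png

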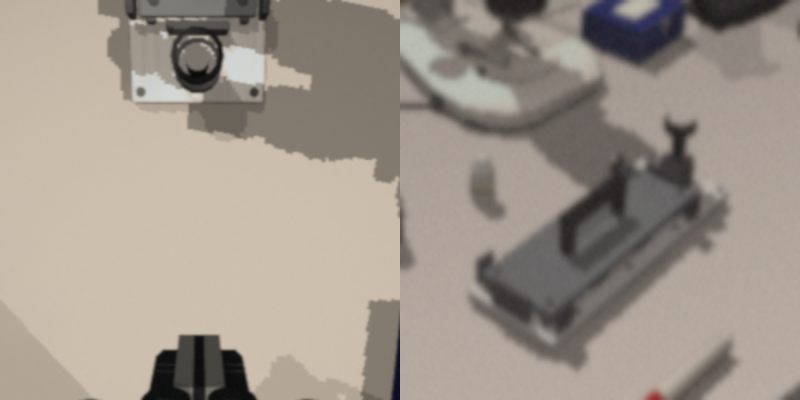

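The cover is level in its guides and the plunger is back up. The arm touches nothing.

```bash
python3 -c "
from bench import manip
print(manip.close_job())"
```

```text
the job is handed in; nothing more can be done
None
```

I handed the job in, with no verdict returned: both dark tiles are pressed home in bays 1 and 2, the cover is back level between its guides, the plunger went fully down and came back up, and no bystander was handled.

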